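Draw the counting spatula out of the sanitising box and hold it over the tray

TASK

The counting spatula lies in the white sanitising box, whose mouth is shorter than the spatula. Take the spatula, bring it out through the mouth on the slant, blade end first with the handle end following, and finish with it still held in the gripper, level and still, above the middle of the grey counting tray, 10 to 25 cm above the counter. Leave the tray and everything else on the counter where it stands.

Things in the scene. Friction and masses are not known exactly. Their poses are not given: they have to be found in the camera images.
- sanitiser: Low white box with blue inner floor, fixed to the counter, 300 (its x) by 140 (y) by 50 high; origin at the centre of its underside. Inner floor 4 above the origin, walls 5 thick: inside 290 by 130. Rigid covers 4 thick at both ends (underside 46, top 50 above the origin): wide cover x -150 to -60, narrow cover x 110 to 150. Its x axis points towards the robot (within 0.3 rad).
- mouth (a point): Centre of the box's mouth, level with the covers' top, at x = 25, y = 0, z = 50 in the box's frame, same axes. The mouth is 170 long (x) by 130 wide. The 230 mm spatula passes only on the slant: slide it along -x until the handle end is under the wide cover, raise the blade end out about 13 degrees, then go along +x while steepening to about 35, then up.
- spatula_mid (a point): Middle of the counting spatula, 230 long, 70 g, 7 above its flat underside: grasp it here, across the 18 mm handle. x along it to the blade tip, y across, z up. Orange handle 18 wide, 14 high, x -115 to 25; steel blade 22 wide, 3 thick, mid-height, x 23 to 115. Starts flat on the box's floor, roughly along the box's x, blade towards the robot, tip near or under the narrow cover.
- spatula_tip (a point): Blade tip of the spatula, 115 from spatula_mid along +x.
- spatula_butt (a point): Handle end of the spatula, 115 from spatula_mid along -x.
- spatula: The spatula itself, origin 7 below spatula_mid, on its underside; same axes.
- tray: Grey counting tray, loose, 190 by 190, 40 high overall on four short feet, origin at the centre underneath (on the counter), z up. Its floor is 19 above the counter.
- stock_bottle: Bystander: white bottle with green cap, 60 across, 105 high; origin under its centre, z up.
- vial_a: Bystander: orange vial with white cap, 44 across, 75 high; origin under its centre, z up.
- vial_b: Bystander: orange vial with white cap, 44 across, 90 high; origin under its centre, z up.
- mouse: Bystander: black computer mouse, 100 by 58 by 34 high; origin under its centre, z up.
- stapler: Bystander: blue and black stapler, 150 by 36 by 52 high; origin under its centre, z up.
Not all that is in view belongs to the job. Of the things that look like the spatula, the smaller one is meant.

How it is judged (in metres and radians):
On the way:
1. the spatula leans through the mouth: blade tip out above the covers, handle end still inside the box below them, gripped (z of spatula_tip in the frame of sanitiser above 0.055 m and z of spatula_butt in the frame of sanitiser below 0.046 m and x of spatula_butt in the frame of sanitiser between -0.15 and 0.11 m and y of spatula_butt in the frame of sanitiser between -0.07 and 0.07 m and contact force between the fingers and spatula above 0.5 N), for 0.1 s.
At the end, for the whole second after the job is handed in: Spatula held in the fingers, its middle within 60 mm of the tray's centre (plan) and 90 to 270 mm above the counter, ends above 70 mm, upright and level within 15 degrees, still (0.03 m/s, 0.3 rad/s), not touching tray or box; tray and bystanders within 30 mm of their starts (contact force between the fingers and spatula above 0.5 N and horizontal distance between spatula_mid and tray below 0.06 m and height (world z) of spatula_mid between 0.09 and 0.27 m and height (world z) of each of spatula_tip, spatula_butt above 0.07 m and angle between spatula_mid's own z axis and vertical below 0.26 rad and linear speed of spatula below 0.03 m/s and angular speed of spatula below 0.3 rad/s and contact force between spatula and tray below 0.1 N and contact force between spatula and sanitiser below 0.1 N and distance of each of tray, stock_bottle, vial_a, vial_b, mouse, stapler from where it was at the start of the episode below 0.03 m); the arm keeps its last pose, push and grip.
It fails at once if the tray or a bystander is pushed more than 30 mm or tipped over (distance of any of tray, stock_bottle, vial_a, vial_b, mouse, stapler from where it was at the start of the episode above 0.03 m or angle between any of tray, stock_bottle, vial_a, vial_b, mouse, stapler's own z axis and vertical above 0.5 rad).
It also fails if it takes over 45 s, if anything falls off the work surface, if the arm or the gripper's body presses on something with over 40 N, if the wrist force passes 120 N, or if a joint passes its speed limit or range.

ROBOT

A 6-joint arm with a two-finger parallel gripper is mounted at the origin on the work surface. World frame = base frame: x ahead of the robot, y to its left, z up, the work surface at z = 0. Lengths are in mm, angles in rad, forces in N, time in s.
With the tool pointing down it reaches from about 350 to 875 mm from the base axis. Payload 4.2 kg.
Tool frame: the origin (TCP) lies between the finger pads; the fingertips stand 8 mm ahead of it and the grasp point (between the pads) lies 11 mm behind it (robot.tcp_to_tips is the distance from the TCP to the fingertips, in mm); z points along the fingers, y is the line along which they close (so a half turn about z gives the same grasp; the last joint's range is limited). The gripper opens to 85 mm and grips with 20 to 120 N. Pads are 22 mm wide; open, the fingers measure 114 mm over their backs; the gripper's body (76 mm by 85 mm) begins 54 mm behind the grasp point. The pads swing forward as they close: fully open they stand 13 mm farther back than shut.
Start: joints at [1.544, 0.385, 0.008, 0, -1.194, -0.259], TCP at [176.171, 599.636, 239.312] pointing down, gripper open.
Joint ranges: [-3.14, 3.14], [-1.21, 2.06], [-1.07, 1.41], [-3.16, 2.05], [-2.99, -0.16], [-3.1, 3.1]. Speed limits (rad/s): [2.79, 2.79, 3.14, 3.14, 3.14, 3.14].

INTERFACE

Orientations are given as a unit quaternion [w, x, y, z].
In Python, from bench import robot, cams gives the robot as it stands.
- The arm moves only by the tool carry_out, never from a script. Its argument "steps" is one flat list of numbers, 7 for each row, row after row: the shift along the tool's x, y, z in mm, then the turn, a rotation vector about the tool's x, y, z in rad, then the opening, from 0 (shut) to 1 (fully open). In form: [tx, ty, tz, ax, ay, az, grip, tx, ty, tz, ax, ay, az, grip, ...]. A call has exactly 10 rows; each row is the pose to reach, as a shift and turn from the pose commanded when the call began, along the tool's axes at that moment; what a row does not reach only later rows make up. A row lasts 1/8 s, in which the tool goes at most 62.5 mm and 10.7 degrees, less where a joint would pass 70% of its speed; a pose out of reach is approached as far as the arm can. A call with a gripper value outside its range is refused whole. The fingers move at their own pace and stop on an object; "squeeze" is the grip in N (left out, the last holds). Time passes only in rows, so rows that repeat a pose let the fingers close, or fill a call up. It gives the time, the measured TCP pose, the force, the opening and the grip force at its end, in the units of the state.
- robot.get_state(): the state, without advancing time (a new reading comes with each control period).
- cams.read_camera(name): name is "side" or "top" or "wrist"; returns a dict with "color" (400x640x3 uint8, red, green, blue), "fx", "fy", "cx", "cy" (pixels), "dist" ([k1, k2, p1, p2, k3] as OpenCV has them; the pictures are not rectified), "position" and "attitude" of the camera in the world; the wrist camera has in their place "hand_eye" (4x4, takes a point from camera to tool coordinates, whose origin is the TCP and whose axes are the flange's). Camera axes: x right, y down, z forward; pixel columns grow to the right and rows downward; lengths in mm; the calibration is good to about 2 mm. A picture is of the moment at which its call begins: read the wrist's pose just before it. There is no depth.
- robot.close_job(): hands the job in; it is judged then, once.
The state is a dict: "t": time; "qpos": joint angles; "qvel": joint speeds; "joint_torque": joint torques, N m; "ee_pos": TCP position; "orientation": TCP orientation; "wrist_force": force on the tool from outside, world axes, zero at the start; "moment": the same for the moment, N m; "width": opening from 0.0 (shut) to 1.0 (fully open); "grip_force": force on a finger pad.
Only numpy, scipy, OpenCV 4.12 (cv2) and the standard library are available. Lean on these libraries where they do the work, as an engineer would, in place of code of your own. Each camera call takes 0.05 s, during which the arm holds its last target. There are 200 camera calls.

## Working session

There is one attempt and no reset: what is moved stays moved. The work goes in short steps, Python scripts to look and compute and a tool call to move; the robot and the scene stay as the last step left them, time stands still between calls to the robot, and variables do not carry over. Pictures are saved under pics/ and viewed, at most 10 in all, crops included, and the job is handed in when it is done.

Besides the shell and the picture viewer there is one more tool, called after "Request:" by a JSON object that holds its "name" and its "arguments", one argument or row to a line. carry_out: Moves the arm, as the interface text tells. Its arguments: {"type":"object","properties":{"steps":{"type":"array","items":{"type":"number"}},"squeeze":{"type":"number"}},"required":["steps"]}

```bash
mkdir -p pics; ls; python3 - <<'E'
from bench import robot,cams
import cv2
print(robot.get_state())
for n in ("top","side"):
    r=cams.read_camera(n); cv2.imwrite(f"pics/{n}0.png",r["color"][:,:,::-1])
    print({k:v for k,v in r.items() if k!="color"})
r=cams.read_camera("wrist");print(r["hand_eye"],r["fx"],r["fy"],r["cx"],r["cy"],r["dist"])
E
```

```text
pics
{'t': 0.0, 'qpos': array([ 1.54358813e+00,  3.85552373e-01,  6.60012542e-03, -5.15917388e-04,
       -1.19399705e+00, -2.58606547e-01]), 'qvel': array([ 0.0012535 ,  0.00190954,  0.00018062,  0.00060122, -0.0005911 ,
       -0.00142277]), 'joint_torque': array([-2.47040307e-04, -3.92291844e+01,  1.88406962e+01,  4.18628007e+00,
       -4.55636153e-03, -6.92486452e-06]), 'ee_pos': array([176.0244566 , 599.0957897 , 238.21152471]), 'orientation': array([ 1.09696784e-03,  9.89791947e-01, -1.42515562e-01, -1.13885927e-04]), 'wrist_force': array([ 0.74028114, -0.14875081, -0.77163759]), 'moment': array([ 0.00057673,  0.01273035, -0.06701233]), 'grip_force': 0.0, 'width': 0.9954776722901004}
{'fx': 405.78626402257794, 'fy': 405.78626402257794, 'cx': 315.59475896420514, 'cy': 203.02289297434106, 'dist': array([-0.06913692,  0.        ,  0.        ,  0.        ,  0.        ]), 'position': array([ 370.83314952,  -15.66214648, 1289.78753243]), 'attitude': array([ 0.04466822, -0.70083148,  0.71105536, -0.03521731])}
{'fx': 413.7692435618467, 'fy': 413.7692435618467, 'cx': 317.31645712773087, 'cy': 198.35991112945814, 'dist': array([-0.03966457,  0.        ,  0.        ,  0.        ,  0.        ]), 'position': array([ 321.76313222, -860.62421839,  902.34747566]), 'attitude': array([-0.38716547,  0.91559839, -0.10298826,  0.03429142])}
[[-6.44755055e-04 -9.51713682e-01 -3.06986403e-01  7.86032968e+01]
 [ 9.99999458e-01 -8.64658162e-04  5.80326348e-04  6.95925128e-01]
 [-8.17742825e-04 -3.06985862e-01  9.51713724e-01 -1.34408992e+02]
 [ 0.00000000e+00  0.00000000e+00  0.00000000e+00  1.00000000e+00]] 342.1319051952602 342.1319051952602 320.4620676034418 198.47965827110096 [0.00174358 0.         0.         0.         0.        ]
```

View pics/top0.png

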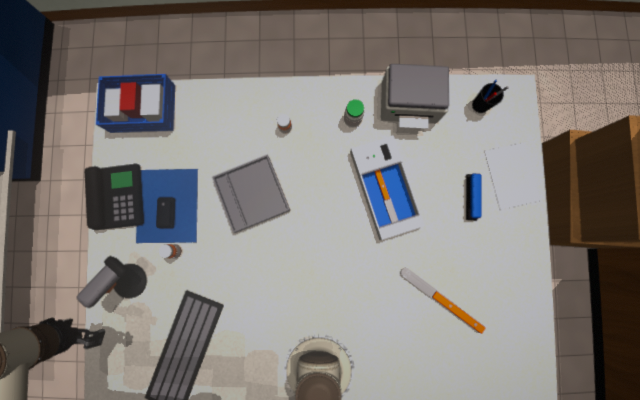

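View pics/side0.png

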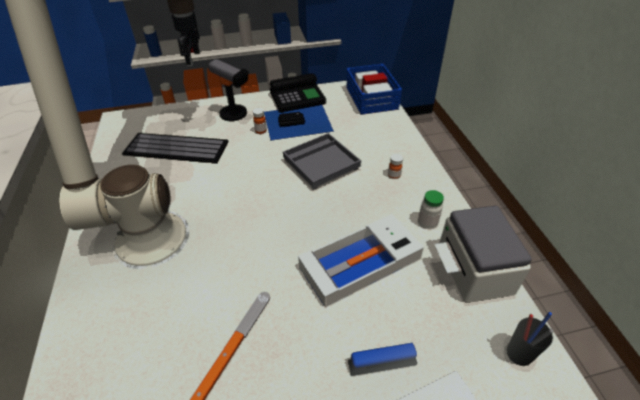

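The top view shows the box at about (388,190) with its wide cover at the far end, the small orange and steel spatula inside from (378,170) to (393,220), the tray at (251,193), and the larger decoy at (442,300). The side view shows the same layout, with the box at (360,255) and the tray at (322,160).

```bash
cat > h.py <<'E'
import numpy as np, cv2
from scipy.spatial.transform import Rotation as R
from bench import robot,cams
def quat(q): return R.from_quat([q[1],q[2],q[3],q[0]])
def cam(n):
    s=robot.get_state(); r=cams.read_camera(n)
    K=np.array([[r["fx"],0,r["cx"]],[0,r["fy"],r["cy"]],[0,0,1]])
    if n=="wrist":
        T=np.eye(4);T[:3,:3]=quat(s["orientation"]).as_matrix();T[:3,3]=s["ee_pos"];T=T@r["hand_eye"]
    else:
        T=np.eye(4);T[:3,:3]=quat(r["attitude"]).as_matrix();T[:3,3]=r["position"]
    return dict(img=r["color"][:,:,::-1].copy(),K=K,d=np.array(r["dist"]),T=T)
def toplane(c,uv,z):
    p=cv2.undistortPoints(np.array(uv,float).reshape(-1,1,2),c["K"],c["d"]).reshape(-1,2)
    v=np.c_[p,np.ones(len(p))]@c["T"][:3,:3].T; o=c["T"][:3,3]
    return o+v*((np.reshape(z,-1)-o[2])/v[:,2])[:,None]
def proj(c,P):
    W=np.linalg.inv(c["T"]); 
    return cv2.projectPoints(np.array(P,float).reshape(-1,1,3),cv2.Rodrigues(W[:3,:3])[0],W[:3,3],c["K"],c["d"])[0].reshape(-1,2)
E
python3 - <<'E'
from h import *
c=cam("top"); im=c["img"]
a=cv2.resize(im[130:250,330:450],(600,600)[:2],interpolation=cv2.INTER_CUBIC)
cv2.imwrite("pics/box.png",a)
hsv=cv2.cvtColor(im,cv2.COLOR_BGR2HSV)
m=((hsv[...,0]>5)&(hsv[...,0]<22)&(hsv[...,1]>150)&(hsv[...,2]>120)).astype(np.uint8); m[:, :340]=0;m[250:]=0;m[:,430:]=0
p=np.argwhere(m)[:,::-1]; print("orange",len(p)); print(cv2.boxPoints(cv2.minAreaRect(p.astype(np.float32))))
b=((hsv[...,0]>100)&(hsv[...,0]<125)&(hsv[...,1]>150)).astype(np.uint8);b[:, :345]=0;b[250:]=0;b[:,430:]=0
p=np.argwhere(b)[:,::-1].astype(np.float32);q=cv2.boxPoints(cv2.minAreaRect(p));print("blue",q)
print(toplane(c,q,50))
# tray: grey dark
g=((hsv[...,1]<60)&(hsv[...,2]<130)).astype(np.uint8);t=np.zeros_like(g);t[145:245,205:300]=g[145:245,205:300]
n,l,s,ce=cv2.connectedComponentsWithStats(t);i=1+np.argmax(s[1:,4]);p=np.argwhere(l==i)[:,::-1].astype(np.float32)
q=cv2.boxPoints(cv2.minAreaRect(p));print("tray",q);P=toplane(c,q,40);print(P,P.mean(0))
E
```

```text
orange 146
[[374.54294 171.52034]
 [379.23074 169.84615]
 [389.23074 197.84615]
 [384.54294 199.52034]]
blue [[362.10004 175.29999]
 [397.80005 163.4    ]
 [414.70007 214.09998]
 [379.00006 225.99997]]
[[ 595.92313003 -145.281239     50.        ]
 [ 631.85838483 -257.51457865   50.        ]
 [ 472.85253043 -303.60412329   50.        ]
 [ 438.1087999  -192.73919706   50.        ]]
tray [[210.65518 177.13794]
 [267.55173 154.3793 ]
 [290.44827 211.6207 ]
 [233.55173 234.37933]]
[[599.94166711 329.52586757  40.        ]
 [669.5634904  149.52784588  40.        ]
 [487.23725134  78.31935624  40.        ]
 [419.15132147 255.0928317   40.        ]] [543.97343258 203.11647535  40.        ]
```

View pics/box.png

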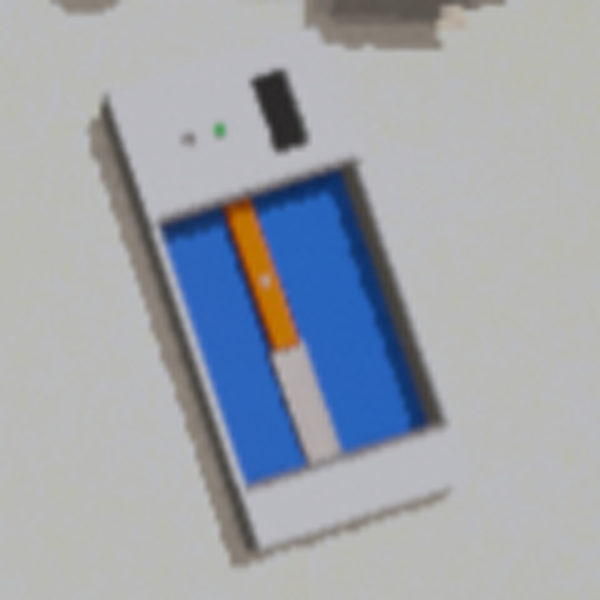

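The crop shows the mouth corners at (160,222), (356,160), (445,428) and (247,487). The handle's centreline runs from (240,200) to (287,350), where the handle ends and the blade begins, and the blade disappears under the narrow cover at (325,462).

```bash
python3 - <<'E'
from h import *
c=cam("top")
f=lambda u:330*np.array([1,0])+130*np.array([0,1])+(np.array(u,float)+.5)/5-.5
M=toplane(c,f([[160,222],[356,160],[445,428],[247,487]]),50)
print(M, np.linalg.norm(np.diff(M[[0,1,2,3,0]],axis=0),axis=1))
ctr=M.mean(0); d=(M[2]+M[3]-M[0]-M[1])[:2]; print("mouth",ctr,"yaw",np.arctan2(d[1],d[0]), np.arctan2(*(M[0]-M[1]+M[3]-M[2])[[1,0]])+np.pi/2)
S=toplane(c,f([[240,200],[287,350],[325,462]]),[18,18,13])
ds=S[2]-S[0]; ys=np.arctan2(ds[1],ds[0]); u=ds[:2]/np.hypot(*ds[:2]); print(S,"yaw",ys,"mid",S[1][:2]-25*u)
# wrist joint-free: desired
s=robot.get_state();print(quat(s["orientation"]).as_matrix())
E
```

```text
[[ 600.03447557 -143.84450297   50.        ]
 [ 637.43767065 -267.10834663   50.        ]
 [ 469.27759678 -315.49167354   50.        ]
 [ 435.0545724  -192.64726895   50.        ]] [128.81371882 174.98216128 127.52240249 172.04673324]
mouth [ 535.45107885 -229.77294802   50.        ] yaw -2.8577424806258604 3.424804914957461
[[ 619.40819731 -198.51493341   18.        ]
 [ 522.76169713 -225.15927545   18.        ]
 [ 451.93721564 -247.62511809   13.        ]] yaw -2.856343708889544 mid [ 546.75148789 -218.12436682]
[[ 9.59413765e-01 -2.82002098e-01 -2.09133334e-04]
 [-2.82002157e-01 -9.59413174e-01 -1.07023815e-03]
 [ 1.01164129e-04  1.08577727e-03 -9.99999405e-01]]
```

Everything fits the given sizes: the mouth measures 173 × 128, and the spatula's yaw matches the box's. The spatula's middle is near x = 11, y = -8 in the box frame, which puts its tip under the narrow cover. Moving towards a hover above it.

Request:
{"name": "carry_out", "arguments": {
  "steps": [36,42,0,0,0,-0.036,0.5,73,85,0,0,0,-0.071,0.5,110,127,0,0,0,-0.107,0.5,146,170,0,0,0,-0.142,0.5,183,212,0,0,0,-0.178,0.5,220,255,0,0,0,-0.214,0.5,256,297,0,0,0,-0.249,0.5,293,340,0,0,0,-0.285,0.5,330,382,0,0,0,-0.321,0.5,366,425,0,0,0,-0.356,0.5],
  "squeeze": 40
}}

```text
t: 1.5
ee_pos: [408.0, 87.0, 239.7]
orientation: [-0.0, 0.999, 0.036, 0.001]
wrist_force: [0.4, 1.0, -0.3]
width: 0.499
grip_force: 0.0
```

Request:
{"name": "carry_out", "arguments": {
  "steps": [15,40,5,0,0,-0.03,0.5,31,84,10,0,0,-0.06,0.5,48,128,15,0,0,-0.09,0.5,65,173,20,0,0,-0.12,0.5,82,218,25,0,0,-0.15,0.5,98,262,30,0,0,-0.18,0.5,110,294,35,0,0,-0.2,0.5,117,314,40,0,0,-0.214,0.5,117,314,40,0,0,-0.214,0.5,117,314,40,0,0,-0.214,0.5]
}}

```text
t: 2.75
ee_pos: [546.0, -215.9, 199.3]
orientation: [-0.0, 0.99, 0.142, -0.0]
wrist_force: [-0.3, -0.5, -0.5]
width: 0.504
grip_force: 0.0
```

```bash
python3 - <<'E'
from h import *
s=robot.get_state();print(s["ee_pos"],s["orientation"],s["qpos"],s["width"])
c=cam("wrist");np.savez("w1.npz",**c);cv2.imwrite("pics/w1.png",c["img"])
x=np.array([np.cos(-2.858),np.sin(-2.858),0]);y=np.array([-x[1],x[0],0]);o=np.array([559.5,-222.8,0])
print(proj(c,[o+x*a+y*b+np.array([0,0,h]) for a,b,h in [(-60,-65,50),(-60,65,50),(110,65,50),(110,-65,50),(11,-8,18),(36,-8,18)]]))
E
```

```text
[ 545.96770762 -215.94415249  199.33235382] [-1.06094198e-04  9.89922623e-01  1.41609231e-01 -1.21777084e-04] [-1.01066036e-01  3.51860194e-01 -1.47094178e-01 -1.67734031e-04
 -1.07212944e+00  1.95611629e+00] 0.5035072258777857
[[250.92632704  97.35973273]
 [414.3692776   97.3396748 ]
 [399.23834684 284.19887407]
 [262.1520948  284.26203239]
 [322.23422662 174.51887037]
 [322.19477756 199.57437567]]
```

View pics/w1.png

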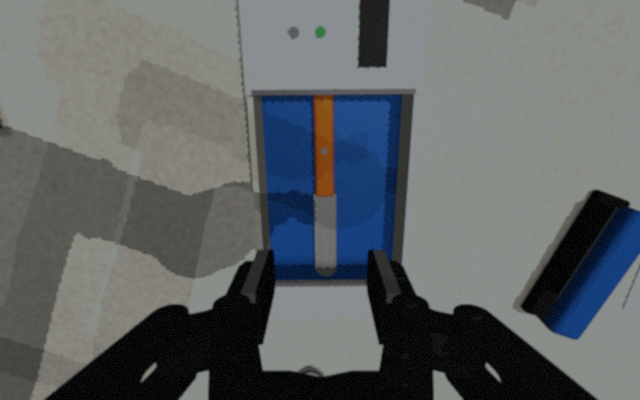

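The wrist view shows the spatula straight down column 324. The handle ends at row 195 and the blade tip is just visible at (326,276). The mouth edges are at rows 92 and 282.

```bash
python3 - <<'E'
from h import *
c=dict(np.load("w1.npz"))
P=toplane(c,[[324.5,195],[326,276.5],[324,97],[253,92],[415,92],[402,282],[264,282]],[18,12,18,50,50,50,50]);print(P)
M=P[3:].mean(0);dx=(P[5]+P[6]-P[3]-P[4])[:2];print("mouth",M,np.linalg.norm(dx)/2,"yaw",np.arctan2(dx[1],dx[0]))
u=(P[1]-P[2])[:2];ys=np.arctan2(u[1],u[0]);u/=np.hypot(*u);print("sp yaw",ys,"mid",P[0][:2]-25*u,P[1][:2]-115*u, "len",np.linalg.norm((P[1]-P[0])[:2]))
E
```

```text
[[ 527.78697063 -226.02380548   18.        ]
 [ 439.09971081 -253.95882015   12.        ]
 [ 614.78382714 -199.86960218   18.        ]
 [ 603.35308561 -144.29020568   50.        ]
 [ 639.22711763 -267.43053497   50.        ]
 [ 475.04878046 -317.66453967   50.        ]
 [ 438.5790354  -192.29161337   50.        ]]
mouth [ 539.05200478 -230.41922342   50.        ] 171.6536260981166 yaw -2.8513922058550825
sp yaw -2.842924391645274 mid [ 551.68020056 -218.6676133 ] [ 549.00856851 -220.12033614] len 92.98276774640821
```

Request:
{"name": "carry_out", "arguments": {
  "steps": [3,4,20,0,0,-0.01,0.5,3,4,50,0,0,-0.01,0.5,3,4,80,0,0,-0.01,0.5,3,4,105,0,0,-0.01,0.5,3,4,130,0,0,-0.01,0.5,3,4,150,0,0,-0.01,0.5,3,4,165,0,0,-0.01,0.5,3,4,177,0,0,-0.01,0.5,3,4,184,0,0,-0.01,0.5,3,4,184,0,0,-0.01,0.5]
}}

```text
t: 4.05
ee_pos: [550.2, -219.3, 15.1]
orientation: [-0.0, 0.989, 0.147, -0.0]
wrist_force: [-0.1, -0.7, 1.0]
width: 0.503
grip_force: 0.0
```

Request:
{"name": "carry_out", "arguments": {
  "steps": [0,0,0,0,0,0,0,0,0,0,0,0,0,0,0,0,0,0,0,0,0,0,0,0,0,0,0,0,0,0,0,0,0,0,0,0,0,0,0,0,0,0,0,0,0,0,0,0,0,0,0,0,0,0,0,0,0,0,0,0,0,0,0,0,0,0,0,0,0,0],
  "squeeze": 60
}}

```text
t: 5.3
ee_pos: [550.9, -219.5, 16.2]
orientation: [0.0, 0.989, 0.147, 0.001]
wrist_force: [-0.3, -0.1, 6.4]
width: 0.191
grip_force: 60.7
```

The grip is good: opening 16 mm, 60 N. Next is lift slightly, slide it under the wide cover, then raise the blade end.

Request:
{"name": "carry_out", "arguments": {
  "steps": [0,0,-4,0,0,0,0,8,0,-4,0,0,0,0,16,0,-4,0,0,0,0,24,0,-4,0,0,0,0,30,0,-4,0,0,0,0,30,0,-11,0,-0.057,0,0,30,0,-18,0,-0.113,0,0,31,0,-25,0,-0.17,0,0,31,0,-31,0,-0.227,0,0,31,0,-31,0,-0.227,0,0]
}}

```text
t: 6.55
ee_pos: [581.0, -210.0, 46.0]
orientation: [0.017, 0.983, 0.146, -0.111]
wrist_force: [0.0, 0.5, -0.3]
width: 0.184
grip_force: 60.1
```

```bash
python3 - <<'E'
from h import *
s=robot.get_state();print(s["ee_pos"],s["wrist_force"],s["qpos"],quat(s["orientation"]).as_matrix().round(3))
c=cam("wrist");d=cam("side")
cv2.imwrite("pics/v2.png",np.vstack([c["img"][:, :],cv2.resize(d["img"][200:320,270:450],(640,200))]) [:600])
E
```

```text
[ 580.95697415 -209.95290819   46.04237037] [ 0.02982605  0.51647631 -0.33778075] [-0.04920012  0.64431629 -0.12720598  0.0894318  -1.01401133  1.85943309] [[ 0.933  0.291 -0.214]
 [ 0.283 -0.957 -0.065]
 [-0.224  0.    -0.975]]
```

View pics/v2.png

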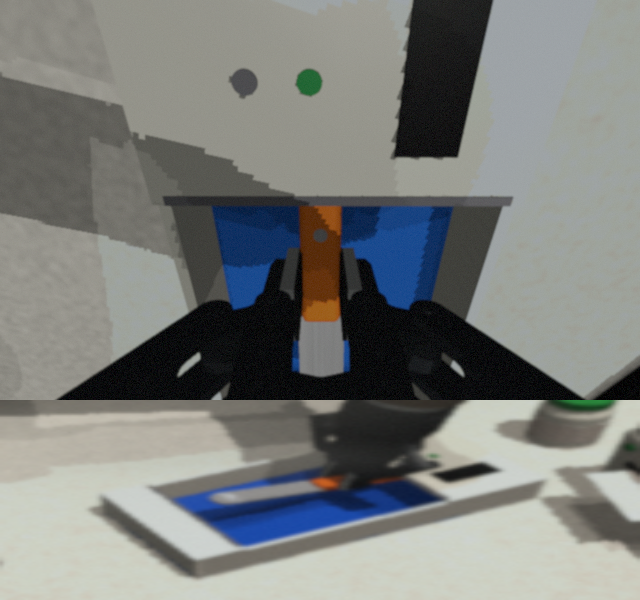

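The spatula is held firmly and raised with the blade end out of the mouth, handle still under the wide cover (edge at row 201), with no contact forces. Next I'll work out the numbers for the slanted exit.

```bash
python3 - <<'E'
from h import *
r=np.radians
x0,z0,t0=-19.5,42,r(13)
for x,t,ex in [(-14,15,0),(-2,19,0),(10,23,0),(22,27,0),(33,31,0),(44,35,0),(52,35,0),(52,35,10),(52,35,30),(52,35,60)]:
    t=r(t);z=9+115*np.sin(t)+7*np.cos(t)+ex
    cov=z+(-60-x)*np.tan(t)+7/np.cos(t); bl=z+(110-x)*np.tan(t)-3/np.cos(t)
    tcp=lambda x,z,t:np.array([-x+4*np.sin(t),-z-4*np.cos(t)])  # (away, down)
    d=tcp(x,z,t)-tcp(x0,z0,t0)
    # tool x axis at t0: away cos, down sin ; tool z: away -sin, down cos
    print(np.round([d@[np.cos(t0),np.sin(t0)],d@[-np.sin(t0),np.cos(t0)],-(t-t0)],3),"under wide",round(cov),"over narrow",round(bl),"buttx",round(x-115*np.cos(t)-7*np.sin(t)))
E
```

```text
[-6.013 -2.196 -0.035] under wide 40 over narrow 76 buttx -127
[-19.121  -6.817  -0.105] under wide 40 over narrow 88 buttx -113
[-32.183 -11.21   -0.175] under wide 38 over narrow 100 buttx -99
[-45.193 -15.339  -0.244] under wide 34 over narrow 109 buttx -84
[-57.168 -19.398  -0.314] under wide 27 over narrow 117 buttx -69
[-69.079 -23.128  -0.384] under wide 16 over narrow 123 buttx -54
[-76.874 -21.328  -0.384] under wide 11 over narrow 118 buttx -46
[-79.123 -31.072  -0.384] under wide 21 over narrow 128 buttx -46
[-83.622 -50.559  -0.384] under wide 41 over narrow 148 buttx -46
[-90.371 -79.791  -0.384] under wide 71 over narrow 178 buttx -46
```

Request:
{"name": "carry_out", "arguments": {
  "steps": [-6,0,-2,0,-0.035,0,0,-19,0,-7,0,-0.105,0,0,-32,0,-11,0,-0.175,0,0,-45,0,-15,0,-0.244,0,0,-57,0,-19,0,-0.314,0,0,-69,0,-23,0,-0.384,0,0,-77,0,-22,0,-0.384,0,0,-78,0,-27,0,-0.384,0,0,-79,0,-31,0,-0.384,0,0,-79,0,-31,0,-0.384,0,0]
}}

```text
t: 7.9
ee_pos: [513.4, -230.7, 95.1]
orientation: [0.044, 0.944, 0.14, -0.297]
wrist_force: [0.6, -1.0, -0.9]
width: 0.189
grip_force: 60.1
```

```bash
python3 - <<'E'
from h import *
s=robot.get_state();print(s["ee_pos"],s["wrist_force"],s["qpos"],quat(s["orientation"]).as_matrix().round(3))
c=cam("wrist");d=cam("side")
cv2.imwrite("pics/v3.png",np.vstack([c["img"][:, :],cv2.resize(d["img"][200:320,270:450],(640,200))]) [:600])
E
```

```text
[ 513.36626337 -230.7167072    95.0716508 ] [ 0.61079743 -0.99610624 -0.93590501] [-0.03793333  0.67365107 -0.08892333  0.19118386 -1.39422674  1.81214299] [[ 0.785  0.29  -0.547]
 [ 0.237 -0.957 -0.166]
 [-0.572  0.001 -0.82 ]]
```

View pics/v3.png

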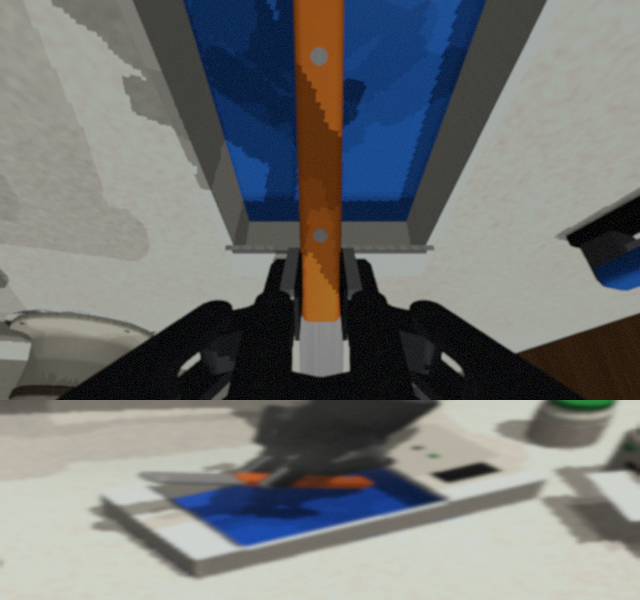

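The side view shows the handle end clear of the wide cover, with the spatula at 35° and no load. Going straight up, then levelling.

Request:
{"name": "carry_out", "arguments": {
  "steps": [-6,0,-8,0,0,0,0,-17,0,-24,0,0,0,0,-31,0,-45,0,0,0,0,-46,0,-66,0,0,0,0,-58,0,-83,0,0,0,0,-63,0,-90,0,0.12,0,0,-63,0,-90,0,0.24,0,0,-63,0,-90,0,0.37,0,0,-63,0,-90,0,0.49,0,0,-63,0,-90,0,0.609,0,0]
}}

```text
t: 9.25
ee_pos: [513.1, -230.7, 206.2]
orientation: [0.0, 0.989, 0.147, 0.002]
wrist_force: [-0.3, -0.2, -0.9]
width: 0.19
grip_force: 60.1
```

```bash
python3 - <<'E'
from h import *
s=robot.get_state();Rm=quat(s["orientation"]).as_matrix();p=s["ee_pos"];print(p,s["wrist_force"],s["qpos"],Rm.round(3))
print(Rm.T@(np.array([544,203,175])-p))
E
```

```text
[ 513.05959942 -230.70544945  206.24569215] [-0.28239448 -0.16852688 -0.88598449] [-1.34644509e-01  3.03607594e-01 -2.00363858e-01 -2.16315040e-04
 -1.06282549e+00  2.00022337e+00] [[ 0.957  0.29   0.004]
 [ 0.29  -0.957 -0.   ]
 [ 0.004  0.001 -1.   ]]
[ 155.45241491 -406.0714832    31.21723527]
```

Request:
{"name": "carry_out", "arguments": {
  "steps": [8,-20,0,0,0,0,0,25,-65,3,0,0,0,0,43,-112,6,0,0,0,0,61,-159,9,0,0,0,0,79,-206,12,0,0,0,0,97,-253,15,0,0,0,0,115,-300,18,0,0,0,0,132,-345,22,0,0,0,0,147,-384,27,0,0,0,0,155,-406,31,0,0,0,0]
}}

```text
t: 10.5
ee_pos: [543.6, 204.8, 174.0]
orientation: [-0.0, 0.989, 0.148, -0.0]
wrist_force: [1.1, -1.2, -1.4]
width: 0.186
grip_force: 60.0
```

Request:
{"name": "carry_out", "arguments": {
  "steps": [0,0,0,0,0,0,0,0,0,0,0,0,0,0,0,0,0,0,0,0,0,0,0,0,0,0,0,0,0,0,0,0,0,0,0,0,0,0,0,0,0,0,0,0,0,0,0,0,0,0,0,0,0,0,0,0,0,0,0,0,0,0,0,0,0,0,0,0,0,0]
}}

```text
t: 11.75
ee_pos: [543.5, 202.9, 172.8]
orientation: [0.0, 0.989, 0.147, -0.001]
wrist_force: [0.4, -0.1, -1.2]
width: 0.185
grip_force: 60.0
```

```bash
python3 - <<'E'
from h import *
s=robot.get_state();print(s["ee_pos"],quat(s["orientation"]).as_matrix().round(3)[2],abs(s["qvel"]).max())
c=cam("top");d=cam("side");print(proj(c,[s["ee_pos"]]))
cv2.imwrite("pics/v4.png",np.vstack([cv2.resize(c["img"][100:280,130:450],(533,300)),cv2.resize(d["img"][70:250,200:520],(533,300))]))
E
```

```text
[543.50244902 202.88114273 172.83625726] [-0.002  0.    -1.   ] 0.0019361995798291604
[[242.26284715 187.87438324]]
```

View pics/v4.png

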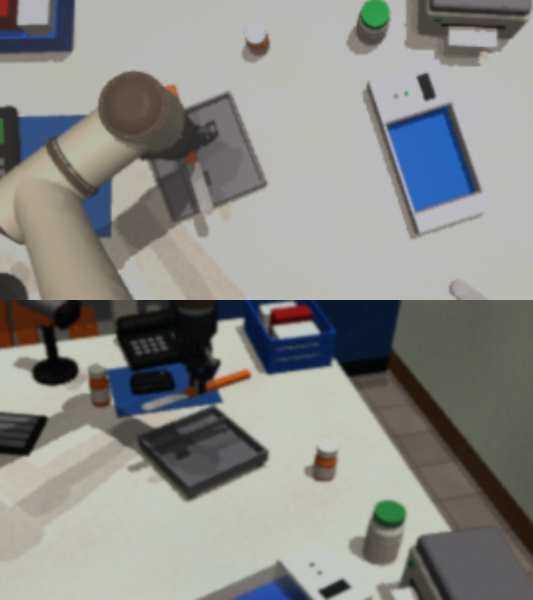

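The spatula is held level above the tray, the box is empty, and nothing else has moved.

```bash
python3 -c "
from bench import robot
print(robot.close_job())"
```

```text
the job is handed in; nothing more can be done
None
```

I brought the spatula out through the mouth on the slant and handed the job in with it gripped, level and still above the middle of the tray, about 17 cm up, with nothing else seen to move; the hand-in gave no verdict.

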